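Roll down the slats of a name sign

TASK

Take the hand roller from its rack and roll down the sign's face: set the wheel on the slat next to the cradle's end stop and, in one pass without lifting off, roll to the slat at the open end with a steady push of about 14 N (never over 22 N, which dents the slats), so that all seven slats go fully home. Press with the roller only, leave the other things on the bench alone, and hang the roller back upright in its rack.

Things in the scene. Friction and masses are not known exactly. Their poses are not given: they have to be found in the camera images.
- cradle: Fixed plywood work cradle: board 300 x 130 x 15 mm with wooden battens along both long sides (tops 32 mm above the bench) and one across one end, the end stop (top 36 mm). Origin under the board's centre, on the bench; x runs along the length from the end stop to the open end, z up. Between the battens, on felt, lies the sign: a carrier channel with seven aluminium slats in a row.
- stop_end (a point): Point in the cradle under the centre of the first slat (slat1, beside the end stop), 15 mm above the bench; axes as the cradle's. The slats, each 30.5 mm along x, 74 mm across and 4 mm thick, are centred every 32 mm from here to open_end. Unpressed, their tops stand 34 to 47 mm above the bench: the packing's height and slope (to 1.2 degrees along x) are not measured; find them by touch.
- open_end (a point): Point in the cradle under the centre of the last slat (slat7, at the open end), 15 mm above the bench, 192 mm from stop_end; axes as the cradle's. The felt under the sign gives about 1 mm for every 9 N.
- roller_grip (a point): Centre of the roller's upright wooden grip, a rounded block 24 mm (x) by 34 mm (y) by 54 mm high (27 mm above and below this point). z up along the grip, y along the wheel's axle, x the rolling direction. Below it is a steel yoke with a freely turning rubber wheel, 40 mm diameter, 50 mm wide; the wheel's lowest point is 87 mm below this point. Whole roller 0.32 to 0.46 kg.
- roller_bar (a point): Centre of the underside of the yoke's cross bar, 41 mm below roller_grip, axes as there. The bar is 22 mm (x) by 92 mm (y) by 10 mm; its two ends stick out beyond the wheel's cheeks (61 mm over the cheeks) and are the shoulders by which the roller hangs.
- rack_seat (a point): Where roller_grip lies when the roller hangs in its rack: 95 mm above the bench, midway between the posts. The rack is fixed: a dark steel plate with two posts, 69 mm apart inside, tops 54 mm above the bench; the cross bar's ends rest on them between sloped lips (66 mm high) that guide the bar (play about 1.5 mm in x, 4 mm in y). y from post to post, as the bar; x across; z up.
- slat2 (a joint): How far slat 2, counted from the end stop, is pressed down, in m: 0 proud, 0.0025 fully home.
- slat3 (a joint): How far slat 3, counted from the end stop, is pressed down, in m: 0 proud, 0.0025 fully home.
- slat4 (a joint): How far slat 4, counted from the end stop, is pressed down, in m: 0 proud, 0.0025 fully home.
- slat5 (a joint): How far slat 5, counted from the end stop, is pressed down, in m: 0 proud, 0.0025 fully home.
- slat6 (a joint): How far slat 6, counted from the end stop, is pressed down, in m: 0 proud, 0.0025 fully home.
- slat7 (a joint): How far slat 7, counted from the end stop, is pressed down, in m: 0 proud, 0.0025 fully home.
- slat1 (a joint): How far slat 1, beside the end stop, is pressed down, in m: 0 proud, 0.0025 fully home. Under each slat is a snap fastening strip: it gives only under more than about 9 N on that slat, then stays where it was pushed.
There are look-alikes about, which are no part of the job. Leave any green or orange look-alike of the part that bears rack_seat alone.

How it is judged:
On the way, in this order (a step that is already met when the one before it is completed fails the run):
1. the roller is lifted out of its rack (z of roller_grip in the frame of rack_seat above 0.03 m), for 0.1 s.
2. the slat beside the end stop is home first, the slats from the fourth on still up (value of joint slat1 above 0.0019 m and value of joint each of slat4, slat5, slat6, slat7 below 0.001 m), for 0.02 s.
3. all seven slats are home (value of joint each of slat1, slat2, slat3, slat4, slat5, slat6, slat7 above 0.0019 m), for 0.1 s.
At the end, for the whole second after the job is handed in: All seven slats are pressed down at least 1.9 mm of their 2.5 mm, and the roller hangs still in its rack, let go: its grip within 7 mm of the hanging place, upright within 7 degrees, its cross bar along the rack within 9 degrees (all of step 3 and distance between roller_grip and rack_seat below 0.007 m and angle between roller_grip's own z axis and vertical below 0.12 rad and angle between the y axis of roller_grip and the y axis of rack_seat, either way round below 0.15 rad and contact force between the fingers and roller below 0.1 N and linear speed of roller below 0.02 m/s); the robot touches nothing.
It fails at once if the roller presses on the sign or cradle with more than 22 N (contact force between roller and cradle above 22 N).
It fails at once if the roller is lifted off the face (clear of it by more than about 10 mm) after the first slat is home and before the last is (value of joint slat1 above 0.0019 m and not (value of joint slat7 above 0.0019 m) and z of roller_grip in the frame of face_mid above 0.098 m).
It fails at once if the gripper or arm presses on the sign or cradle (contact force between any of the fingers, the arm and cradle above 2 N).
It fails at once if another thing on the bench is moved by more than 30 mm (distance of any of pliers, flat_file, brush, spanner, rivet_jar, try_square, spare_slats from where it was at the start of the episode above 0.03 m).
It also fails if it takes over 72 s, if anything falls off the work surface, if the arm or the gripper's body presses on something with over 40 N, if the wrist force passes 120 N, or if a joint passes its speed limit or range.

ROBOT

A 6-joint arm with a two-finger parallel gripper is mounted at the origin on the work surface. World frame = base frame: x ahead of the robot, y to its left, z up, the work surface at z = 0. Lengths are in m, angles in rad, forces in N, time in s.
With the tool pointing down it reaches from about 0.35 to 0.775 m from the base axis. Payload 7.3 kg.
Tool frame: the origin (TCP) lies at the very end of the fingers, on their centre line; the grasp point (between the pads) lies 19 mm behind it; z points along the fingers, y is the direction in which the jaws open and shut (so a half turn about z gives the same grasp; the last joint's range is limited). The gripper opens to 92 mm and grips with 3 to 60 N. Pads are 19 mm wide; open, the fingers measure 130 mm over their backs; the gripper's body (75 mm by 190 mm) begins 47 mm behind the grasp point.
Start: joints at [-1.324, 0.342, 1.524, -0, 1.275, -0.146], TCP at [0.201, -0.485, 0.227] pointing down, gripper open.
Joint ranges: [-2.53, 2.53], [-0.77, 2.02], [0.04, 2.7], [-1, 4.14], [0.28, 2.66], [-3.11, 3.11]. Speed limits (rad/s): [2.57, 2.57, 3.14, 3.14, 3.14, 3.14].

INTERFACE

Orientations are given as [roll, pitch, yaw] about the fixed x, y, z axes, in that order (R = Rz(yaw) Ry(pitch) Rx(roll)).
In Python, from cell import observe, read_camera, camera_info, hand_in gives the robot as it stands.
- The arm moves only by the tool jog_arm, never from a script. Its argument "rows" is one flat list of numbers, 5 for each row, row after row: the finger opening in mm, from 0 to 91.8, then the shift along the tool's x, y, z in mm, then the turn about the tool's z in degrees. In form: [gripper, tx, ty, tz, roll, gripper, tx, ty, tz, roll, ...]. A call has 1 to 20 rows; each row shifts and turns the commanded pose from where the row before left it, along the tool's axes as they then stand; what a row does not reach is not made up. A row lasts 1/10 s, in which the tool goes at most 50 mm and 8.59 degrees, less where a joint would pass 70% of its speed; a pose out of reach is approached as far as the arm can. A call with a gripper value outside its range is refused whole. The fingers move at their own pace and stop on an object; "grip_force" is the grip in N (left out, the last holds). Time passes only in rows, so rows that do not move let the fingers close. It gives the time, the measured TCP pose, the force and the opening at its end, in the units of the state.
- observe(): the state, without advancing time (a new reading comes with each control period).
- read_camera(name): name is "scene" or "top" or "wrist"; returns (picture, depth): 400x640x3 uint8, red, green, blue; 400x640 float32, m along the optical axis (not along the pixel's ray), 0 where there is no reading.
- camera_info(name): a dict with "fx", "fy", "cx", "cy" (pixels), "extrinsics" (4x4, takes a point from camera to world coordinates); the wrist camera has in their place "tool_from_camera" (4x4, takes a point from camera to tool coordinates, whose origin is the TCP and whose axes are the flange's). Camera axes: x right, y up, looking along -z (the intrinsics and any distortion apply to the point x, -y, -z); pixel columns grow to the right and rows downward; lengths in m; the calibration is good to about 2 mm. A picture is of the moment at which its call begins: read the wrist's pose just before it. camera_info takes no time and is no camera call.
- hand_in(): hands the job in, once; it reports no verdict.
The state is a dict: "time": time; "qpos": joint angles; "qvel": joint speeds; "joint_efforts": joint torques, N m; "tool_pos": TCP position; "tool_rot": TCP orientation; "contact_force": force on the tool from outside, world axes, zero at the start; "torque": the same for the moment, N m; "opening": finger opening in m.
Only numpy, scipy, OpenCV 4.12 (cv2) and the standard library are available. Lean on these libraries where they do the work, as an engineer would, in place of code of your own. Each camera call takes 0.05 s, during which the arm holds its last target. There are 200 camera calls.

## Working session

There is one attempt and no reset: what is moved stays moved. The work goes in short steps, Python scripts to look and compute and a tool call to move; the robot and the scene stay as the last step left them, time stands still between calls to the robot, and variables do not carry over. Pictures are saved under pics/ and viewed, about 8 in all and at most 12, crops included, and the job is handed in when it is done.

Besides the shell and the picture viewer there is one more tool, called after ">>>" as name(argument=value, ...) on one line, values as JSON. jog_arm: Moves the arm, as the interface text tells. Its arguments: {"type":"object","properties":{"rows":{"type":"array","items":{"type":"number"}},"grip_force":{"type":"number"}},"required":["rows"]}

```bash
mkdir -p pics; cat > h.py <<'E'
import numpy as np, cv2
from cell import observe, read_camera, camera_info, hand_in
from scipy.spatial.transform import Rotation as Rn
def cam(name):
    s=observe(); im,d=read_camera(name); c=camera_info(name)
    if name=='wrist':
        T=np.eye(4);T[:3,:3]=Rn.from_euler('xyz',s['tool_rot']).as_matrix();T[:3,3]=s['tool_pos']
        E=T@np.array(c['tool_from_camera'])
    else: E=np.array(c['extrinsics'])
    v,u=np.mgrid[:400,:640]
    P=np.stack([(u-c['cx'])/c['fx']*d,-(v-c['cy'])/c['fy']*d,-d],-1)
    W=P@E[:3,:3].T+E[:3,3]; W[d==0]=np.nan
    return im,d,W
E
python3 - <<'E'
from h import *
print(observe()); print({k:v for k,v in camera_info('top').items()}); print(camera_info('wrist'))
a=[]
for n in('top','scene'):
    im,d,W=cam(n); np.savez('pics/'+n,im=im,W=W); cv2.imwrite(f'pics/{n}0.png',im[:,:,::-1])
E
```

```text
{'time': 0.0, 'qpos': array([-1.32400565e+00,  3.42729448e-01,  1.52499681e+00, -1.90651482e-05,
        1.27540693e+00, -1.45976462e-01]), 'qvel': array([-0.00011453, -0.00176913, -0.00051488, -0.00035087,  0.00053017,
        0.00043789]), 'joint_efforts': array([ 4.61904147e-04, -4.31244600e+01, -2.44222981e+01,  7.17033679e-02,
        5.58319024e-02, -1.39470981e-04]), 'tool_pos': array([ 0.20086923, -0.48461853,  0.22604853]), 'tool_rot': array([-3.14006585e+00, -2.06047389e-04,  3.92772543e-01]), 'contact_force': array([-0.49602159, -0.05449593, -0.29004198]), 'torque': array([ 0.05027585,  0.02833314, -0.04774689]), 'opening': 0.09193333995368302}
{'fx': 364.88019321218275, 'fy': 364.88019321218275, 'cx': 320.8742371282283, 'cy': 202.1517464322297, 'extrinsics': array([[ 0.01715365,  0.99712037, -0.07386967,  0.3800557 ],
       [-0.99981929,  0.01650076, -0.0094397 ,  0.08688167],
       [-0.00819361,  0.07401825,  0.99722323,  1.11899767],
       [ 0.        ,  0.        ,  0.        ,  1.        ]])}
{'fx': 281.4421684044757, 'fy': 281.4421684044757, 'cx': 318.6487440267776, 'cy': 198.03972682492753, 'tool_from_camera': array([[ 1.69090818e-04,  9.63755577e-01,  2.66786731e-01,
         7.31547740e-02],
       [ 9.99999981e-01, -1.89221046e-04,  4.97476910e-05,
        -5.33558427e-04],
       [ 9.84262790e-05,  2.66786717e-01, -9.63755590e-01,
        -1.56912937e-01],
       [ 0.00000000e+00,  0.00000000e+00,  0.00000000e+00,
         1.00000000e+00]])}
```

View pics/top0.png

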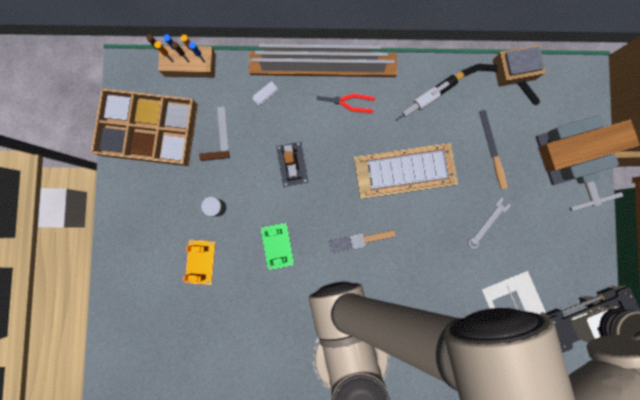

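View pics/scene0.png

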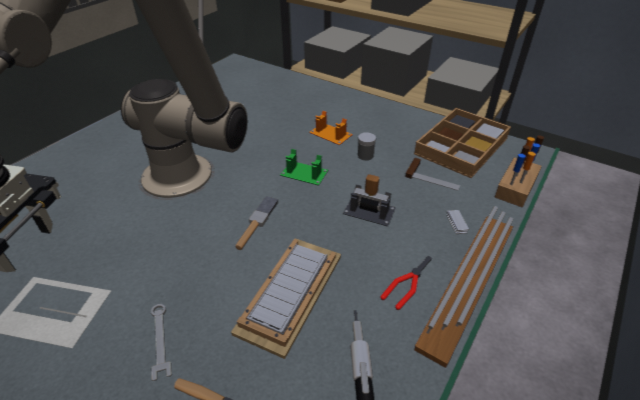

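Candidates for the rack: the dark one holding the roller, top (292,163); the green empty one at (277,246); the orange empty one at (200,262). I choose the dark one. The cradle is at top (406,170). Next is a close crop, with measurements.

```bash
python3 - <<'E'
from h import *
z=np.load('pics/top.npz'); im,W=z['im'],z['W']
s=np.load('pics/scene.npz')
a=cv2.resize(im[130:210,260:470],None,fx=3.8,fy=3.8,interpolation=cv2.INTER_CUBIC)
b=cv2.resize(s['im'][165:355,225:405],(273,288),interpolation=cv2.INTER_CUBIC)
o=np.zeros((600,800,3),np.uint8); o[:a.shape[0],:a.shape[1]]=a; o[306:594,:273]=b; cv2.imwrite('pics/crop1.png',o[:,:,::-1])
def reg(name,W,lo,hi,zl,zh):
    m=(W[...,0]>lo[0])&(W[...,0]<hi[0])&(W[...,1]>lo[1])&(W[...,1]<hi[1])&(W[...,2]>zl)&(W[...,2]<zh)
    p=W[m]; 
    if len(p)<5: print(name,len(p)); return
    r=cv2.minAreaRect((p[:,:2]*1000).astype(np.float32)); print(name,len(p),r,p[:,2].mean(),p[:,2].max())
print(W[170,406],W[163,292],W[120,420])
c=W[170,406];
for zl,zh in((.012,.06),(.025,.034),(.034,.05)): reg(('cradle',zl),W,c[:2]-.2,c[:2]+.2,zl,zh)
c=W[163,292]
for n,V in(('top',W),('scene',s['W'])):
  for zl,zh in((.03,.2),(.07,.2),(.045,.063)): reg((n,'roller',zl),V,c[:2]-.08,c[:2]+.08,zl,zh)
E
```

```text
[ 0.55988382 -0.15439053  0.04197096] [0.56473814 0.1798172  0.1018417 ] [ 0.72456765 -0.20696353  0.00167439]
('cradle', 0.012) 4399 ((563.5697631835938, -148.892333984375), (403.4755554199219, 330.61279296875), 2.4025216102600098) 0.031555013146845015 0.04738599570288371
('cradle', 0.025) 941 ((627.7005004882812, -147.3395538330078), (246.8091583251953, 268.0071105957031), 9.341204643249512) 0.030910363454773424 0.03399771659379103
('cradle', 0.034) 2255 ((626.94970703125, -151.34640502929688), (244.95419311523438, 257.4356689453125), 9.785578727722168) 0.039854384351934516 0.04738599570288371
('top', 'roller', 0.03) 483 ((579.2208251953125, 190.581298828125), (101.90054321289062, 46.134796142578125), 11.470808029174805) 0.07136144721647561 0.1267695738781447
('top', 'roller', 0.07) 125 ((578.3406372070312, 189.97840881347656), (33.55854034423828, 23.60893440246582), 12.52861213684082) 0.11611485436252286 0.1267695738781447
('top', 'roller', 0.045) 126 ((579.4935302734375, 189.37403869628906), (101.881103515625, 43.84027099609375), 11.343939781188965) 0.05665523802797341 0.06298866651760582
('scene', 'roller', 0.03) 868 ((580.8790893554688, 188.06529235839844), (101.57786560058594, 50.416343688964844), 11.705790519714355) 0.0660629186142896 0.12398102971226588
('scene', 'roller', 0.07) 252 ((580.6961669921875, 188.57957458496094), (35.08917236328125, 27.700693130493164), 11.595606803894043) 0.1021868917268808 0.12398102971226588
('scene', 'roller', 0.045) 284 ((580.7615966796875, 188.30267333984375), (101.2222900390625, 50.42562484741211), 11.314918518066406) 0.05627346164039896 0.06295529840993086
```

View pics/crop1.png

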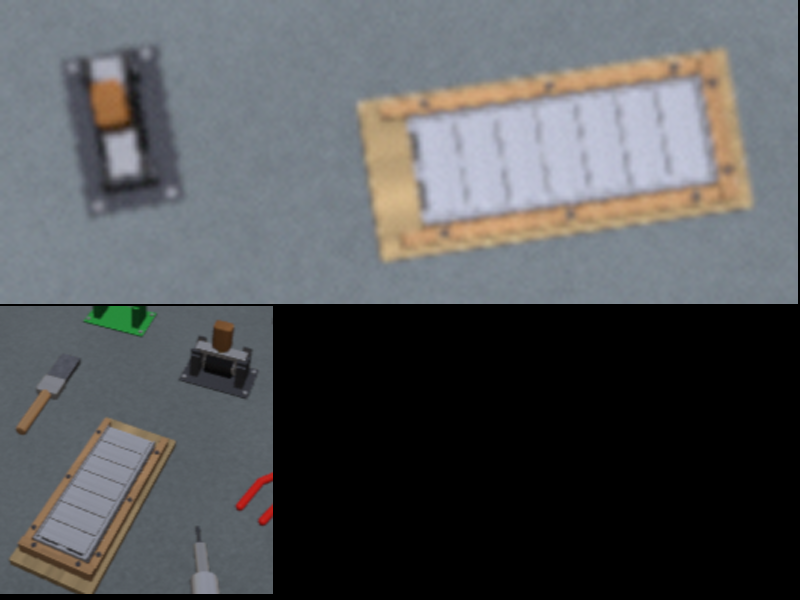

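Top crop: the dark rack carries the roller with its brown grip at crop (112,103). The cradle's left (+y) end is bare board, so that is the open end. The screwed cross batten, the end stop, is at the right (-y) end near crop (715,130). Next I fit the cradle.

```bash
python3 - <<'E'
from h import *
for n in('top','scene'):
    z=np.load(f'pics/{n}.npz'); im,W=z['im'].astype(int),z['W']
    box=(W[...,0]>.44)&(W[...,0]<.68)&(W[...,1]>-.34)&(W[...,1]<.04)
    wood=box&(im[...,0]-im[...,2]>35)&(W[...,2]>.008)&(W[...,2]<.06)
    k,l,st,_=cv2.connectedComponentsWithStats(wood.astype(np.uint8)); i=1+st[1:,4].argmax()
    p=W[l==i]; r=cv2.minAreaRect((p[:,:2]*1000).astype(np.float32)); print(n,'wood',len(p),r)
    (cx,cy),(w,h),a=r
    yaw=np.radians(a if w>h else a+90)
    if np.sin(yaw)<0: yaw+=np.pi
    ex=np.array([np.cos(yaw),np.sin(yaw)]); ey=np.array([-ex[1],ex[0]])
    q=W[...,:2]-np.array([cx,cy])/1000; X=q@ex*1000; Y=q@ey*1000
    print('yaw',np.degrees(yaw))
    for lo in range(-150,150,12):
        m=(X>lo)&(X<lo+12)&(abs(Y)<28); print(lo+6,m.sum(),np.round(np.nanmedian(W[m][:,2])*1000,1),end=' | ')
    print()
    for lo in range(-70,70,10):
        m=(Y>lo)&(Y<lo+10)&(abs(X)<80); print(lo+5,np.round(np.nanmedian(W[m][:,2])*1000,1),end=' | ')
    sl=box&(im.max(-1)-im.min(-1)<45)&(im.min(-1)>110)&(W[...,2]>.025)&(abs(X)<140)&(abs(Y)<50)
    r=cv2.minAreaRect((W[sl][:,:2]*1000).astype(np.float32)); print('\nslats',r)
E
```

```text
top wood 1773 ((563.75146484375, -158.68035888671875), (129.6512451171875, 299.97491455078125), 9.326569557189941)
yaw 99.32656955718994
-144 50 15.0 | -132 42 35.3 | -120 72 35.8 | -108 69 39.3 | -96 72 39.9 | -84 77 40.1 | -72 73 40.1 | -60 77 40.2 | -48 73 40.2 | -36 75 40.1 | -24 76 41.2 | -12 71 40.3 | 0 76 40.7 | 12 71 40.3 | 24 77 40.4 | 36 73 41.7 | 48 75 40.9 | 60 76 41.7 | 72 75 41.8 | 84 77 41.2 | 96 72 41.6 | 108 84 40.4 | 120 87 15.9 | 132 73 14.9 | 144 72 14.9 | 
-65 12.4 | -55 32.1 | -45 31.4 | -35 39.2 | -25 40.7 | -15 41.1 | -5 40.5 | 5 40.6 | 15 40.9 | 25 40.6 | 35 39.6 | 45 31.2 | 55 31.1 | 65 11.0 | 
slats ((563.699462890625, -160.9154052734375), (93.75459289550781, 237.03562927246094), 9.116761207580566)
scene wood 2544 ((565.77880859375, -159.52810668945312), (129.858642578125, 301.5924377441406), 8.918333053588867)
yaw 98.91833305358887
-144 217 13.0 | -132 257 27.0 | -120 137 34.9 | -108 156 38.0 | -96 131 38.9 | -84 124 38.9 | -72 126 39.1 | -60 119 39.0 | -48 114 39.0 | -36 116 39.2 | -24 110 39.4 | -12 113 39.3 | 0 108 39.7 | 12 100 39.6 | 24 100 39.7 | 36 97 39.5 | 48 100 39.8 | 60 95 39.9 | 72 89 40.2 | 84 95 40.1 | 96 86 40.3 | 108 66 40.6 | 120 0 nan | 132 32 14.0 | 144 73 13.9 | 
-65 2.6 | -55 27.1 | -45 29.9 | -35 37.5 | -25 39.5 | -15 39.4 | -5 39.5 | 5 39.4 | 15 39.5 | 25 39.4 | 35 39.5 | 45 32.7 | 55 30.9 | 65 nan | 
slats ((561.992431640625, -161.93641662597656), (88.65016174316406, 230.79257202148438), 9.484984397888184)
  return np.nanmean(a, axis, out=out, keepdims=keepdims)
```

>>> jog_arm(rows=[91.8,0,0,0,5.5,91.8,0,0,0,5.5,91.8,28,-32.5,0,0,91.8,28,-32.5,0,0,91.8,28,-32.5,0,0,91.8,28,-32.5,0,0,91.8,28,-32.5,0,0,91.8,28,-32.5,0,0,91.8,28,-32.5,0,0,91.8,28,-32.5,0,0,91.8,28,-32.5,0,0,91.8,28,-32.5,0,0,91.8,28,-32.5,0,0,91.8,28,-32.5,0,0,91.8,28,-32.5,0,0,91.8,28,-32.5,0,0,91.8,28,-32.5,0,0,91.8,28,-32.5,0,0,91.8,28,-32.5,0,0,91.8,28,-32.5,0,0], grip_force=40)

```text
time: 2.1
tool_pos: [0.5785, 0.1905, 0.2262]
tool_rot: [3.141, 0.001, 0.201]
contact_force: [0.4, -0.7, 0.8]
opening: 0.0918
```

```bash
python3 - <<'E'
from h import *
s=observe(); print(s['time'],s['tool_pos'],s['tool_rot'],s['contact_force'],s['qpos'])
im,d,W=cam('wrist'); im=im.copy()
c=np.array([.58,.189])
near=np.linalg.norm(W[...,:2]-c,axis=-1)<.08
for zl,zh in((.1,.135),(.045,.063),(.06,.07)):
    m=near&(W[...,2]>zl)&(W[...,2]<zh); p=W[m]
    print(zl,len(p),cv2.minAreaRect((p[:,:2]*1000).astype(np.float32)) if len(p)>5 else '', np.median(p[:,2]) if len(p) else '')
cv2.imwrite('pics/w1.png',im[:,:,::-1])
E
```

```text
2.1 [0.57852511 0.19046028 0.22615948] [3.14141319e+00 9.36266816e-04 2.01013921e-01] [ 0.42942958 -0.65099514  0.76516053] [ 1.92371563e-01  4.99476772e-01  1.27692274e+00 -1.91548117e-04
  1.36612782e+00  1.56219290e+00]
0.1 843 ((580.4249877929688, 191.22015380859375), (32.66657257080078, 23.692729949951172), 11.461308479309082) 0.12109154335054473
0.045 823 ((579.403076171875, 191.1221160888672), (101.06190490722656, 45.336082458496094), 11.269107818603516) 0.06142417776651843
0.06 1077 ((579.4480590820312, 191.05111694335938), (100.81736755371094, 45.954341888427734), 11.543004989624023) 0.06312777903771938
```

View pics/w1.png

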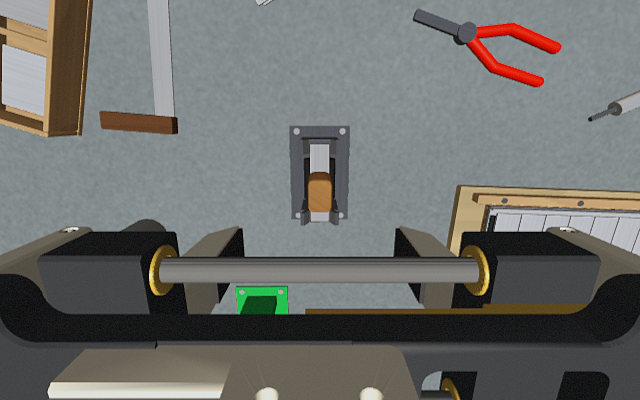

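The wrist view shows the roller's grip at (319,192), square between the fingers and within 2 mm of the TCP. I go down and grip.

>>> jog_arm(rows=[91.8,1,0,30,0,91.8,0,0,30,0,91.8,0,0,30,0,91.8,0,0,30,0,91.8,0,0,20,0,91.8,0,0,10,0,91.8,0,0,0,0,22,0,0,0,0,22,0,0,0,0,22,0,0,0,0,22,0,0,0,0,22,0,0,0,0,22,0,0,0,0], grip_force=45)

```text
time: 3.45
tool_pos: [0.5792, 0.1889, 0.0769]
tool_rot: [3.141, -0.0, 0.201]
contact_force: [0.1, -0.2, 0.4]
opening: 0.0482
```

>>> jog_arm(rows=[22,0,0,0,0,22,0,0,0,0,22,0,0,0,0,22,0,0,0,0,22,0,0,0,0,22,0,0,0,0])

```text
time: 4.05
tool_pos: [0.5791, 0.1891, 0.0767]
tool_rot: [-3.141, -0.0, 0.201]
contact_force: [-0.1, 1.2, 1.2]
opening: 0.0238
```

>>> jog_arm(rows=[20,0,0,-4,0,20,0,0,-8,0,20,0,0,-12,0,20,0,0,-16,0,20,0,0,-20,0,20,0,0,-20,0,20,0,0,-10,0,20,0,0,0,0])

```text
time: 4.85
tool_pos: [0.5801, 0.1891, 0.1689]
tool_rot: [3.141, -0.004, 0.201]
contact_force: [0.3, 0.8, -4.1]
opening: 0.0235
```

```bash
python3 - <<'E'
from h import *
s=observe(); print(s['tool_pos'],s['tool_rot'],s['contact_force'])
im,d,W=cam('scene'); p=s['tool_pos']
near=np.linalg.norm(W[...,:2]-p[:2],axis=-1)<.06
c=camera_info('scene'); E=np.linalg.inv(np.array(c['extrinsics'])); q=E@np.r_[p,1]; u=int(c['cx']+c['fx']*q[0]/-q[2]); v=int(c['cy']+c['fy']*q[1]/q[2]); print(u,v)
a=cv2.resize(im[max(0,v-70):v+70,u-70:u+70],(560,560),interpolation=cv2.INTER_CUBIC); cv2.imwrite('pics/s1.png',a[:,:,::-1])
E
```

```text
[0.5801135  0.18907049 0.16885559] [ 3.14136698 -0.00399369  0.20078823] [ 0.34931124  0.8337954  -4.10947095]
373 162
```

View pics/s1.png

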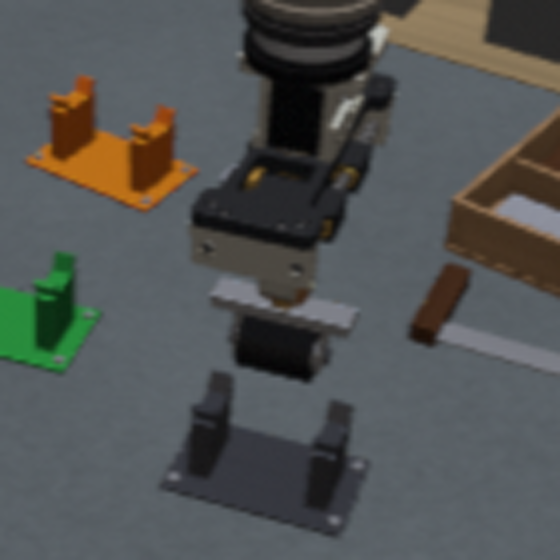

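The scene crop shows the roller lifted upright, its bar at (285,305), with the dark rack empty below. I carry it over slat 1.

>>> jog_arm(rows=[20,0,0,0,2.35,20,-3,18.4,0,0,20,-5.6,35,0,0,20,-5.6,35,0,0,20,-5.6,35,0,0,20,-5.6,35,0,0,20,-5.6,35,0,0,20,-5.6,35,0,0,20,-5.6,35,0,0,20,-5.6,35,0,0,20,-5.6,35,0,0,20,-5.6,35,0,0,20,-5.6,35,0,0,20,-5.6,35,0,0,20,0,0,15,0,20,0,0,15,0,20,0,0,10,0,20,0,0,5,0,20,0,0,0,0,20,0,0,0,0])

```text
time: 6.9
tool_pos: [0.5799, -0.2549, 0.1221]
tool_rot: [3.141, -0.001, 0.16]
contact_force: [-0.5, -0.0, -3.2]
opening: 0.0244
```

```bash
python3 - <<'E'
from h import *
s=observe(); print(s['tool_pos'],s['tool_rot'],s['contact_force'],s['qpos'])
im,d,W=cam('scene'); p=s['tool_pos']
yaw=np.radians(99.15); ex=np.array([np.cos(yaw),np.sin(yaw)]); print('cradle xy',(p[:2]-[.5645,-.159])@ex,(p[:2]-[.5645,-.159])@[-ex[1],ex[0]])
a=cv2.resize(im[200:360,190:370],None,fx=3.5,fy=3.5,interpolation=cv2.INTER_CUBIC); cv2.imwrite('pics/s2.png',a[:,:,::-1])
E
```

```text
[ 0.57993282 -0.25492186  0.12213571] [ 3.14104279e+00 -5.04330688e-04  1.60275565e-01] [-0.50328715 -0.01532493 -3.17449213] [-5.34993935e-01  6.29122938e-01  1.34564674e+00 -1.07873624e-04
  1.16608347e+00  8.75569404e-01]
cradle xy -0.09715541479827967 1.702069353682796e-05
```

View pics/s2.png

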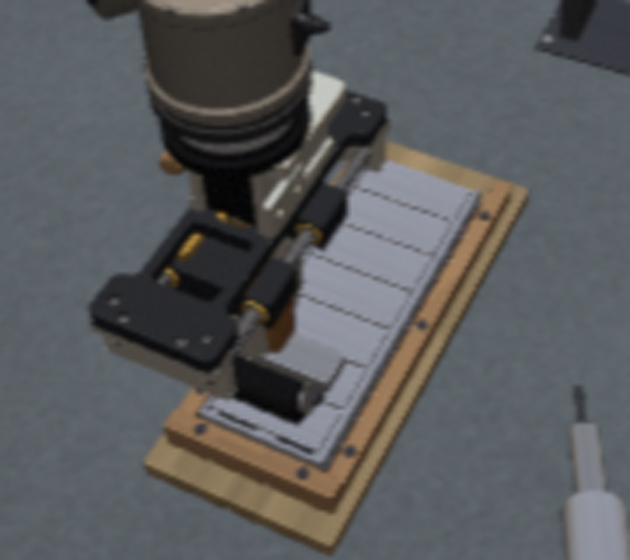

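The picture shows the wheel over slat 1, beside the end stop, at crop (275,390). I descend to find the surface.

>>> jog_arm(rows=[20,0,0,5,0,20,0,0,4,0,20,0,0,2,0,20,0,0,0,0,20,0,0,0,0])

```text
time: 7.45
tool_pos: [0.5796, -0.2551, 0.1107]
tool_rot: [3.142, 0.0, 0.16]
contact_force: [-0.4, -0.0, -4.1]
opening: 0.0236
```

>>> jog_arm(rows=[20,0,0,0.5,0,20,0,0,0.5,0,20,0,0,0.5,0,20,0,0,0.5,0,20,0,0,0,0])

```text
time: 7.95
tool_pos: [0.5796, -0.255, 0.1087]
tool_rot: [3.142, 0.0, 0.16]
contact_force: [-0.6, -0.2, -4.0]
opening: 0.0234
```

>>> jog_arm(rows=[20,0,0,0.4,0,20,0,0,0.4,0,20,0,0,0.2,0,20,0,0,0,0])

```text
time: 8.35
tool_pos: [0.5797, -0.2552, 0.108]
tool_rot: [3.141, -0.0, 0.16]
contact_force: [-0.4, -0.7, -2.5]
opening: 0.0238
```

>>> jog_arm(rows=[20,0,0,0.3,0,20,0,0,0.3,0,20,0,0,0.2,0,20,0,0,0,0])

```text
time: 8.75
tool_pos: [0.5798, -0.2552, 0.1073]
tool_rot: [3.141, -0.001, 0.16]
contact_force: [-0.7, -0.4, 1.4]
opening: 0.0237
```

>>> jog_arm(rows=[20,0,0,0.3,0,20,0,0,0.3,0,20,0,0,0.2,0,20,0,0,0,0])

```text
time: 9.15
tool_pos: [0.5798, -0.2552, 0.1065]
tool_rot: [3.141, -0.001, 0.16]
contact_force: [-0.6, 0.1, 4.3]
opening: 0.0241
```

>>> jog_arm(rows=[20,0,0,0.4,0,20,0,0,0.4,0,20,0,0,0.4,0,20,0,0,0.4,0,20,0,0,0.4,0,20,0,0,0,0])

```text
time: 9.75
tool_pos: [0.5798, -0.2552, 0.1044]
tool_rot: [3.141, -0.0, 0.16]
contact_force: [-0.3, 0.1, 4.6]
opening: 0.0237
```

>>> jog_arm(rows=[20,0,0,0.3,0,20,0,0,0.3,0,20,0,0,0.2,0,20,0,0,0,0])

```text
time: 10.15
tool_pos: [0.5798, -0.2551, 0.1036]
tool_rot: [3.141, -0.0, 0.16]
contact_force: [-1.2, -0.2, 4.6]
opening: 0.0239
```

>>> jog_arm(rows=[20,0,0,0.3,0,20,0,0,0.3,0,20,0,0,0,0])

```text
time: 10.45
tool_pos: [0.5799, -0.2552, 0.1032]
tool_rot: [3.141, -0.001, 0.16]
contact_force: [-0.8, -0.9, 6.8]
opening: 0.0239
```

>>> jog_arm(rows=[20,0,0,0.3,0,20,0,0,0.2,0,20,0,0,0,0])

```text
time: 10.75
tool_pos: [0.5799, -0.2553, 0.1029]
tool_rot: [3.141, -0.001, 0.16]
contact_force: [-0.6, -0.6, 7.7]
opening: 0.0238
```

>>> jog_arm(rows=[20,0,0,0.3,0,20,0,-2,0.1,0,20,0,-3,0,0,20,0,-3,0,0,20,0,-3,0,0])

```text
time: 11.25
tool_pos: [0.5786, -0.2458, 0.1033]
tool_rot: [3.137, -0.002, 0.16]
contact_force: [-1.5, -5.3, 8.9]
opening: 0.024
```

>>> jog_arm(rows=[20,0,-2,0,0,20,0,-2,0,0,20,0,-2,0,0])

```text
time: 11.55
tool_pos: [0.5774, -0.2394, 0.1032]
tool_rot: [3.139, -0.002, 0.16]
contact_force: [-0.9, -1.7, 9.7]
opening: 0.0236
```

>>> jog_arm(rows=[20,0,-3,0,0,20,0,-3,0,0,20,0,-3,-0.1,0,20,0,-3,0,0,20,0,-3,0,0])

```text
time: 12.05
tool_pos: [0.5749, -0.224, 0.1033]
tool_rot: [3.14, -0.001, 0.16]
contact_force: [-1.4, -0.2, 11.4]
opening: 0.0236
```

>>> jog_arm(rows=[20,0,-2,-0.2,0,20,0,-3,-0.1,0,20,0,-3,-0.1,0,20,0,-3,-0.1,0,20,0,-2,0,0])

```text
time: 12.55
tool_pos: [0.5731, -0.2123, 0.1041]
tool_rot: [3.137, -0.002, 0.16]
contact_force: [-2.2, -5.4, 10.3]
opening: 0.024
```

>>> jog_arm(rows=[20,0,-2,0,0,20,0,-2,0,0,20,0,-2,0,0,20,0,-3,0,0])

```text
time: 12.95
tool_pos: [0.5714, -0.2025, 0.1039]
tool_rot: [3.139, -0.001, 0.16]
contact_force: [-2.2, -1.0, 11.7]
opening: 0.0238
```

>>> jog_arm(rows=[20,0,-3,-0.3,0,20,0,-3,-0.1,0,20,0,-3,0,0,20,0,-3,-0.1,0])

```text
time: 13.35
tool_pos: [0.5695, -0.1904, 0.1043]
tool_rot: [3.14, -0.001, 0.16]
contact_force: [-3.4, -2.0, 11.3]
opening: 0.0235
```

>>> jog_arm(rows=[20,-0.2,-3,-0.3,0,20,-0.1,-3,-0.1,0,20,-0.1,-3,-0.1,0,20,-0.1,-3,-0.1,0])

```text
time: 13.75
tool_pos: [0.5676, -0.1796, 0.1049]
tool_rot: [3.138, -0.002, 0.16]
contact_force: [-1.1, -4.2, 8.6]
opening: 0.0238
```

>>> jog_arm(rows=[20,0,-2,0,0,20,0,-2,0,0,20,0,-2,0,0,20,0,-3,0,0])

```text
time: 14.15
tool_pos: [0.566, -0.1697, 0.1048]
tool_rot: [3.14, -0.002, 0.16]
contact_force: [-0.8, -0.5, 10.4]
opening: 0.0242
```

>>> jog_arm(rows=[20,-0.1,-3,-0.1,0,20,0,-3,-0.1,0,20,-0.1,-3,0,0,20,0,-3,-0.1,0,20,-0.1,-2,0,0])

```text
time: 14.65
tool_pos: [0.5636, -0.1556, 0.1051]
tool_rot: [3.14, -0.002, 0.16]
contact_force: [-0.0, -1.6, 9.2]
opening: 0.0237
```

>>> jog_arm(rows=[20,0,-2,0,0,20,0,-2,0,0,20,0,-2,-0.1,0,20,0,-2,0,0,20,0,-2,0,0])

```text
time: 15.15
tool_pos: [0.5622, -0.1468, 0.1052]
tool_rot: [3.138, -0.003, 0.16]
contact_force: [-0.7, -4.0, 9.0]
opening: 0.0236
```

>>> jog_arm(rows=[20,0,-2,0,0,20,0,-3,0,0,20,-0.1,-3,-0.1,0,20,0,-3,0,0])

```text
time: 15.55
tool_pos: [0.5602, -0.1349, 0.1052]
tool_rot: [3.14, -0.002, 0.16]
contact_force: [-0.4, -0.7, 10.1]
opening: 0.0238
```

>>> jog_arm(rows=[20,-0.1,-3,-0.1,0,20,0,-3,0,0,20,0,-3,-0.1,0,20,-0.1,-3,0,0])

```text
time: 15.95
tool_pos: [0.5582, -0.123, 0.1053]
tool_rot: [3.14, -0.003, 0.16]
contact_force: [0.8, -0.7, 8.8]
opening: 0.024
```

>>> jog_arm(rows=[20,0,-2,0.1,0,20,0,-2,0,0,20,0,-2,0,0,20,0,-2,0,0,20,0,-2,0,0])

```text
time: 16.45
tool_pos: [0.5567, -0.114, 0.1052]
tool_rot: [3.139, -0.003, 0.16]
contact_force: [0.2, -2.1, 8.6]
opening: 0.0236
```

>>> jog_arm(rows=[20,0,-2,0.2,0,20,0,-3,0,0,20,0,-3,0,0,20,0,-3,0,0])

```text
time: 16.85
tool_pos: [0.5548, -0.1023, 0.105]
tool_rot: [3.14, -0.003, 0.16]
contact_force: [-0.1, 0.0, 9.2]
opening: 0.0237
```

>>> jog_arm(rows=[20,0,-3,0,0,20,0,-3,0,0,20,0,-3,0,0,20,0,-2,0,0])

```text
time: 17.25
tool_pos: [0.553, -0.0913, 0.1049]
tool_rot: [3.141, -0.003, 0.16]
contact_force: [0.3, -0.3, 9.1]
opening: 0.0234
```

>>> jog_arm(rows=[20,0,-2,0,0,20,0,-2,0,0,20,0,-2,0,0,20,0,-2,0,0,20,0,-2,0,0])

```text
time: 17.75
tool_pos: [0.5515, -0.0823, 0.1048]
tool_rot: [3.139, -0.002, 0.16]
contact_force: [0.3, -1.8, 7.2]
opening: 0.024
```

>>> jog_arm(rows=[20,0,-2,0.3,0,20,0,-2,0.2,0,20,0,-2,0,0,20,0,-3,0,0])

```text
time: 18.15
tool_pos: [0.55, -0.0727, 0.1044]
tool_rot: [3.141, -0.003, 0.16]
contact_force: [-1.0, 0.8, 8.6]
opening: 0.0239
```

>>> jog_arm(rows=[20,0,-2,0.2,0,20,0,-3,0.1,0,20,0,-3,0,0,20,0,0,0,0])

```text
time: 18.55
tool_pos: [0.5487, -0.0644, 0.1042]
tool_rot: [3.141, -0.002, 0.16]
contact_force: [0.1, 0.2, 9.7]
opening: 0.0236
```

```bash
cat > chk.py <<'E'
from h import *
yaw=np.radians(99.15); ex=np.array([np.cos(yaw),np.sin(yaw)]); ey=np.array([-ex[1],ex[0]])
for n in('scene','top','wrist'):
    im,d,W=cam(n); q=W[...,:2]-np.array([.5645,-.159]); X=q@ex*1000; Y=q@ey*1000
    for lab,ya,yb in(('-',-35,-18),('0',-15,15),('+',18,35)):
        o=[]
        for k in range(7):
            m=(abs(X-(-97+32*k))<11)&(Y>ya)&(Y<yb)&(W[...,2]<.06); o.append((int(m.sum()),round(float(np.median(W[m][:,2])*1000),1) if m.sum() else None))
        print(n,lab,o)
E
python3 chk.py
```

```text
scene - [(74, 35.1), (67, 35.3), (64, 35.2), (60, 35.1), (57, 35.8), (52, 35.2), (49, 37.3)]
scene 0 [(127, 35.2), (113, 35.6), (112, 35.5), (102, 35.4), (98, 35.5), (92, 35.6), (4, 34.3)]
scene + [(71, 35.4), (66, 35.2), (63, 35.5), (60, 35.6), (50, 35.6), (49, 35.4), (10, 36.3)]
top - [(7, 38.2), (0, None), (0, None), (0, None), (0, None), (0, None), (0, None)]
top 0 [(65, 36.6), (0, None), (0, None), (3, 38.0), (0, None), (1, 39.1), (0, None)]
top + [(44, 36.0), (5, 36.1), (27, 36.1), (43, 36.6), (33, 35.9), (14, 36.3), (0, None)]
wrist - [(536, 35.3), (540, 35.4), (541, 35.4), (539, 35.6), (539, 35.6), (542, 35.8), (0, None)]
wrist 0 [(882, 35.3), (881, 35.4), (873, 35.5), (883, 35.5), (887, 35.7), (888, 35.8), (0, None)]
wrist + [(239, 35.3), (456, 35.4), (425, 35.5), (48, 35.5), (44, 35.6), (22, 35.6), (0, None)]
```

Slats 1–6 read level at about 35.5 mm, against 39–41 mm before. The wheel's bottom on slat 7 is also at about 35.5 mm, which fits home. I roll a little further with a touch more push, then lift 5 mm and check.

>>> jog_arm(rows=[20,0,-2,0.1,0,20,0,-2,0.1,0,20,0,-2,0,0,20,0,0,0,0])

```text
time: 19.1
tool_pos: [0.5477, -0.0585, 0.104]
tool_rot: [3.141, -0.002, 0.16]
contact_force: [0.1, -0.3, 9.4]
opening: 0.0239
```

>>> jog_arm(rows=[20,0,1,-2,0,20,0,1,-2,0,20,0,1,-2,0,20,0,3,-1,0,20,0,10,0,0,20,0,15,0,0,20,0,15,0,0,20,0,15,0,0,20,0,0,0,0])

```text
time: 20.0
tool_pos: [0.557, -0.1219, 0.1098]
tool_rot: [3.141, -0.0, 0.157]
contact_force: [1.3, 0.6, -3.8]
opening: 0.0239
```

```bash
python3 chk.py | grep -v top
```

```text
scene - [(74, 36.0), (68, 36.0), (65, 36.8), (59, 37.0), (67, 38.4), (30, 37.2), (44, 38.3)]
scene 0 [(122, 36.1), (121, 36.6), (113, 36.8), (101, 37.2), (44, 37.0), (0, None), (44, 38.0)]
scene + [(70, 36.2), (68, 36.3), (63, 36.4), (56, 36.8), (26, 37.2), (0, None), (0, None)]
wrist - [(526, 36.3), (529, 36.5), (531, 36.8), (547, 37.1), (144, 37.4), (435, 37.7), (535, 37.9)]
wrist 0 [(857, 36.3), (861, 36.5), (861, 36.8), (855, 37.0), (0, None), (418, 37.7), (874, 37.9)]
wrist + [(444, 36.2), (151, 36.6), (128, 36.8), (116, 37.1), (0, None), (16, 37.7), (122, 37.9)]
```

All seven slats lie on one even line, 0.27 mm per slat, so all are home. I carry the roller back to above the rack.

>>> jog_arm(rows=[20,0,0,-10,0,20,0,0,-20,0,20,0,0,-20,-1.25,20,0,0,-10,-1.25,20,4.2,-15,0,0,20,8.4,-30,0,0,20,8.4,-30,0,0,20,8.4,-30,0,0,20,8.4,-30,0,0,20,8.4,-30,0,0,20,8.4,-30,0,0,20,8.4,-30,0,0,20,8.4,-30,0,0,20,8.4,-30,0,0,20,4.4,-15.2,0,0,20,0,0,0,0,20,0,0,0,0])

```text
time: 21.85
tool_pos: [0.5778, 0.1921, 0.1692]
tool_rot: [3.141, 0.001, 0.204]
contact_force: [1.0, -0.1, -4.1]
opening: 0.0236
```

```bash
python3 - <<'E'
from h import *
s=observe(); print(s['tool_pos'],s['tool_rot'],s['contact_force'])
im,d,W=cam('scene'); p=s['tool_pos']; g=im.astype(int)
near=np.linalg.norm(W[...,:2]-p[:2],axis=-1)<.075
def r(l,m):
    q=W[m]; print(l,len(q),cv2.minAreaRect((q[:,:2]*1000).astype(np.float32)) if len(q)>5 else '',q[:,2].min() if len(q) else '')
z=W[...,2]
r('bar',near&(z>.135)&(z<.16)&(g.min(-1)>90)); r('rack',near&(z>.04)&(z<.068))
cv2.imwrite('pics/s3.png',cv2.resize(im[110:230,310:440],None,fx=4.5,fy=4.5,interpolation=cv2.INTER_CUBIC)[:,:,::-1])
E
```

```text
[0.57775883 0.19205127 0.169244  ] [3.14095261e+00 1.49248061e-03 2.04335932e-01] [ 0.95439897 -0.09646522 -4.10470959]
bar 144 ((579.1990966796875, 191.61679077148438), (90.54460144042969, 25.0495548248291), 12.312333106994629) 0.1524872125439427
rack 239 ((580.9172973632812, 188.0745849609375), (101.40531921386719, 48.435997009277344), 11.275856971740723) 0.040059382362555795
```

View pics/s3.png

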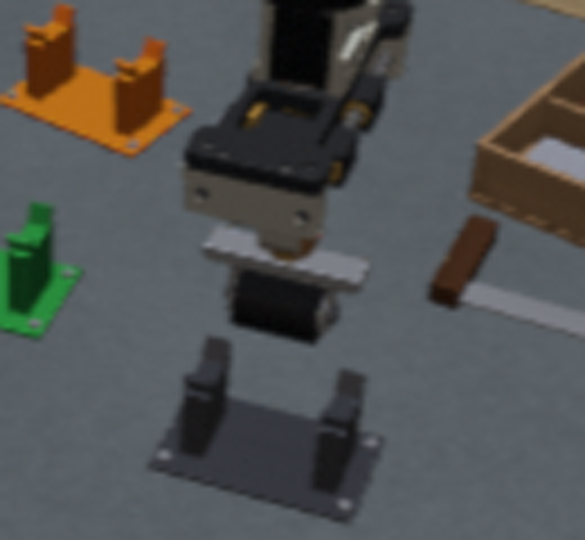

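The roller hangs upright in the grip, its bar parallel to the rack posts below. The depth offset (1.7, -3.5 mm) agrees with the recorded grasp pose (1.8, -3.0 mm). I correct and lower.

>>> jog_arm(rows=[20,1.2,3.3,0,0.2,20,0,0,15,0,20,0,0,20,0,20,0,0,20,0,20,0,0,15,0,20,0,0,6,0,20,0,0,0,0,20,0,0,0,0])

```text
time: 22.7
tool_pos: [0.5809, 0.1886, 0.0947]
tool_rot: [3.141, -0.001, 0.199]
contact_force: [0.2, 0.4, -3.0]
opening: 0.0238
```

>>> jog_arm(rows=[20,-1,-0.5,2,0,20,0,0,3,0,20,0,0,3,0,20,0,0,3,0,20,0,0,3,0,20,0,0,2,0,20,0,0,0,0])

```text
time: 23.4
tool_pos: [0.5789, 0.1893, 0.0774]
tool_rot: [3.141, 0.001, 0.2]
contact_force: [-0.9, 1.3, -4.0]
opening: 0.0241
```

>>> jog_arm(rows=[20,0,0,0.4,0,20,0,0,0.4,0,20,0,0,0.2,0,20,0,0,0,0])

```text
time: 23.8
tool_pos: [0.5792, 0.1894, 0.077]
tool_rot: [3.141, -0.0, 0.2]
contact_force: [-0.6, 0.5, -3.8]
opening: 0.0239
```

>>> jog_arm(rows=[20,0,0,0.4,0,20,0,0,0.4,0,20,0,0,0,0])

```text
time: 24.1
tool_pos: [0.5792, 0.1894, 0.0767]
tool_rot: [3.141, -0.001, 0.2]
contact_force: [-1.4, 0.5, 2.7]
opening: 0.0242
```

Seated, with the load taken up at the same height as at the grasp. I release and rise.

>>> jog_arm(rows=[24,0,0,-0.4,0,40,0,0,0,0,70,0,0,0,0,91.8,0,0,0,0,91.8,0,0,0,0,91.8,0,0,0,0,91.8,0,0,0,0,91.8,0,0,0,0,91.8,0,0,0,0,91.8,0,0,0,0])

```text
time: 25.1
tool_pos: [0.5791, 0.1893, 0.0765]
tool_rot: [3.142, -0.0, 0.2]
contact_force: [-0.7, -0.1, 0.2]
opening: 0.09
```

>>> jog_arm(rows=[91.8,0,0,-5,0,91.8,0,0,-15,0,91.8,0,0,-25,0,91.8,0,0,-30,0,91.8,0,0,-30,0,91.8,0,0,-30,0,91.8,0,0,-15,0,91.8,0,0,0,0,91.8,0,0,0,0])

```text
time: 26.0
tool_pos: [0.5788, 0.1893, 0.2261]
tool_rot: [3.142, 0.0, 0.2]
contact_force: [0.0, -0.1, -0.2]
opening: 0.0915
```

```bash
python3 - <<'E'
from h import *
s=observe(); print(s['time'],s['tool_pos'],s['opening'],s['contact_force'])
c=np.array([.58,.189])
for n in('wrist','scene'):
    im,d,W=cam(n); near=np.linalg.norm(W[...,:2]-c,axis=-1)<.08
    for zl,zh in((.1,.135),(.07,.135),(.045,.067)):
        p=W[near&(W[...,2]>zl)&(W[...,2]<zh)]
        print(n,zl,len(p),cv2.minAreaRect((p[:,:2]*1000).astype(np.float32)) if len(p)>5 else '',np.percentile(p[:,2],95) if len(p) else '')
cv2.imwrite('pics/s4.png',cv2.resize(im[140:360,225:420],(532,600),interpolation=cv2.INTER_CUBIC)[:,:,::-1])
E
python3 chk.py | grep -v top
```

```text
26.0 [0.57883453 0.18931326 0.22613628] 0.09154222207466482 [ 0.04605271 -0.10098511 -0.19875158]
wrist 0.1 833 ((580.3342895507812, 190.60630798339844), (33.0647087097168, 23.095121383666992), 11.173158645629883) 0.12282961663920496
wrist 0.07 928 ((580.429931640625, 190.78289794921875), (33.082908630371094, 23.803565979003906), 10.301547050476074) 0.12280377407090282
wrist 0.045 1447 ((579.2471923828125, 191.02931213378906), (101.24724578857422, 45.860504150390625), 11.57422924041748) 0.06538165555220593
scene 0.1 137 ((582.0531005859375, 187.161865234375), (33.272361755371094, 28.12876319885254), 4.645298957824707) 0.12303053391260788
scene 0.07 244 ((581.8623046875, 187.1463623046875), (34.30244827270508, 28.12876319885254), 4.645298957824707) 0.1222030166221641
scene 0.045 388 ((580.9251708984375, 187.66891479492188), (101.93384552001953, 49.7228889465332), 11.006176948547363) 0.0652635327883238
scene - [(74, 36.2), (69, 36.4), (66, 36.9), (59, 36.9), (56, 37.2), (51, 37.5), (51, 37.6)]
scene 0 [(125, 36.0), (122, 36.4), (111, 36.4), (102, 36.9), (97, 37.5), (89, 37.4), (87, 37.7)]
scene + [(70, 36.3), (61, 36.4), (61, 36.6), (57, 37.0), (51, 36.9), (52, 37.7), (48, 37.9)]
wrist - [(0, None), (199, 36.6), (200, 36.8), (198, 37.1), (187, 37.2), (215, 37.6), (210, 37.8)]
wrist 0 [(52, 36.0), (250, 36.6), (120, 36.7), (4, 36.2), (0, None), (34, 37.4), (46, 38.1)]
wrist + [(0, None), (0, None), (0, None), (0, None), (0, None), (0, None), (0, None)]
```

View pics/s4.png

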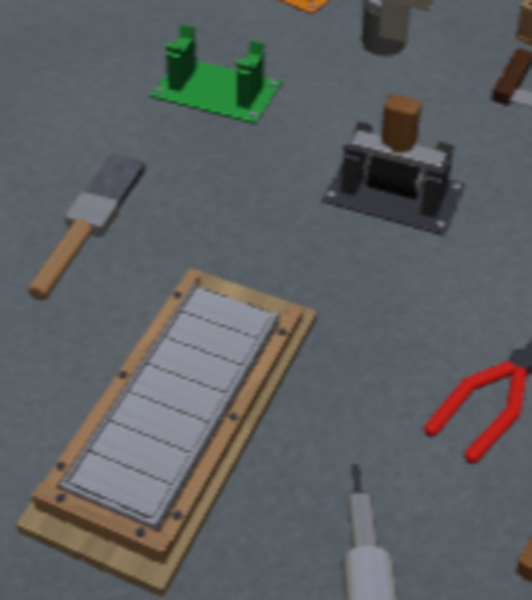

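The roller hangs upright in the dark rack, with its grip at (402,122) and the bar on both posts. The slats are level and the other things visible here are undisturbed. I hand in.

```bash
python3 -c "
from cell import hand_in
print(hand_in())"
```

```text
the job is handed in; nothing more can be done
None
```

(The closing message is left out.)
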